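# Find the binding guide roller and tag it

### The job

Three spring-mounted guide rollers are clamped to the bench, and one of them has a binding bearing. Press a fingertip lightly on top of each roller, never with more than 12 N on any stand, and roll each at least a tenth of a turn to feel which one drags; only after all three have been rolled, slip the metal collar over the upright post of the binding roller's stand so that it lies flat at the foot of the post, let go, and leave the other things on the bench where they are.

Things in the scene. Friction and masses are not known exactly. Their poses are not given: they have to be found in the camera images.
- stand_1: Left-hand (+y) of three like roller stands, fixed to the bench. Origin: on the bench under the roller; x the rolling direction, y along the roller's axis. Base plate x = -90 to 45 mm, 66 mm wide. Black rubber roller, 60 mm diameter, 44 mm wide, at x = y = 0, between two arms. Towards the robot a closed grey bearing box, 50 x 50 mm, centred at x = -60 mm, top 89 mm above the bench.
- stand_2: Middle stand, same make and axes as stand_1. Exactly one of the three rollers binds, any of them; it cannot be seen. A sound roller turns with under 0.3 N along its rim and, flicked, runs on for half a turn or more; the binding one resists with 1.2 to 2.5 N along its rim and stops at once. Fingertip friction on the rubber is 0.4 or more: 6 to 8 N of press turns even the binding one.
- stand_3: Right-hand (-y) stand, same make and axes as stand_1.
- crown_1 (a point): Nominal top of the roller of stand_1, 80 mm above the bench, fixed to the stand. The true top lies anywhere from 71 to 89 mm (each stand's height adjuster is set differently) and up to 3 mm off in x: find it by touch or sight. The roller's arm is sprung: it gives way downward 1 mm per N after a preload of about 1 N, 14 mm at most.
- crown_2 (a point): Nominal top of the roller of stand_2, 80 mm above the bench, fixed to the stand. The true top lies anywhere from 71 to 89 mm (each stand's height adjuster is set differently) and up to 3 mm off in x: find it by touch or sight. The roller's arm is sprung: it gives way downward 1 mm per N after a preload of about 1 N, 14 mm at most.
- crown_3 (a point): Nominal top of the roller of stand_3, 80 mm above the bench, fixed to the stand. The true top lies anywhere from 71 to 89 mm (each stand's height adjuster is set differently) and up to 3 mm off in x: find it by touch or sight. The roller's arm is sprung: it gives way downward 1 mm per N after a preload of about 1 N, 14 mm at most.
- post_1 (a point): Top centre of the upright steel post of stand_1: 10 mm in diameter, 22 mm high, at the centre of the bearing box's flat top; 111 mm above the bench.
- post_2 (a point): Top centre of the upright steel post of stand_2: 10 mm in diameter, 22 mm high, at the centre of the bearing box's flat top; 111 mm above the bench.
- post_3 (a point): Top centre of the upright steel post of stand_3: 10 mm in diameter, 22 mm high, at the centre of the bearing box's flat top; 111 mm above the bench.
- roller_1 (a joint): Turn of the roller of stand_1 about its stand's y axis, rad, without limits, 0 at the start; positive when the crown moves to the stand's +x. 30 mm of rim travel is 1 rad.
- roller_2 (a joint): Turn of the roller of stand_2 about its stand's y axis, rad, without limits, 0 at the start; positive when the crown moves to the stand's +x. 30 mm of rim travel is 1 rad.
- roller_3 (a joint): Turn of the roller of stand_3 about its stand's y axis, rad, without limits, 0 at the start; positive when the crown moves to the stand's +x. 30 mm of rim travel is 1 rad.
- collar: Plain aluminium collar (ring), 44 mm outside, 16 mm bore, 20 mm high, 35 g, lying flat on the bench between the robot and the stands. Origin: centre of its underside, z along the bore. On a post it lies on the bearing box's top, its underside 89 mm above the bench. Grip it across the outside, by its upper 15 mm, so that the fingertips clear the box.
- supply: Bystander: perforated metal power supply case, 100 x 160 x 40 mm, on the right near the robot. Origin: centre of underside.
- partsbin: Bystander: blue plastic parts bin, 150 x 110 x 70 mm, on the left near the robot. Origin: centre of underside.
- driver: Bystander: screwdriver lying beyond the stands.

How it is judged:
By the outcome, as a careful person would: the job done as asked, in the order asked, and still so for the second after the job is handed in, with the robot touching nothing.
It also fails if it takes over 72 s, if anything falls off the work surface, if the arm or the gripper's body presses on something with over 40 N, if the wrist force passes 120 N, or if a joint passes its speed limit or range.

### The arm

A 6-joint arm with a two-finger parallel gripper is mounted at the origin on the work surface. World frame = base frame: x ahead of the robot, y to its left, z up, the work surface at z = 0. Lengths are in m, angles in degrees, forces in N, time in s.
With the tool pointing down it reaches from about 0.35 to 0.875 m from the base axis. Payload 4.2 kg.
Tool frame: the origin (TCP) lies midway between the tips of the shut fingers; the grasp point (between the pads) lies 19 mm behind it (r.pinch_z is the distance from the TCP to the grasp point, in m); z points along the fingers, y is the line along which they close (so a half turn about z gives the same grasp; the last joint's range is limited). The gripper opens to 87 mm and grips with 3 to 60 N. Pads are 19 mm wide; open, the fingers measure 117 mm over their backs; the gripper's body (75 mm by 190 mm) begins 51 mm behind the grasp point.
Start: joints at [85.634, 22.042, 0.453, 0, -68.411, -14.817], TCP at [0.205, 0.59, 0.223] pointing down, gripper open.
Joint ranges: [-179.83, 179.83], [-69.29, 118.12], [-61.27, 80.66], [-181.25, 117.63], [-171.15, -9.14], [-177.46, 177.46]. Speed limits (degrees/s): [159.86, 159.86, 180, 180, 180, 180].

### API

Orientations are given as a 3x3 rotation matrix whose columns are the frame's x, y, z axes.
In Python, from station import r, imaging, models gives the robot as it stands. The module is installed in compiled form; this text tells all that it offers.
- The arm moves only by the tool apply_moves, never from a script. Its argument "moves" is a list of rows, each a list of 2 entries, a list of its own where there are three numbers: the shift along the tool's x, y, z in m, then the turn about the tool's z in degrees. A call has 1 to 5 rows; each row shifts and turns the commanded pose from where the row before left it, along the tool's axes as they then stand; what a row does not reach is not made up. A row lasts 1/12 s, in which the tool goes at most 41.7 mm and 7.16 degrees, less where a joint would pass 70% of its speed; a pose out of reach is approached as far as the arm can. A call is refused whole if a number of a shift passes 0.0417 or a number of a turn 7.16, either way. A call with a gripper value outside its range is refused whole. "hand" is the finger opening in m, from 0 to 0.087, set as the call begins (left out, the last holds). The fingers move at their own pace and stop on an object; the grip force is fixed at half the most. Time passes only in rows, so rows that do not move let the fingers close. It gives the time, the measured TCP pose, the force, the opening and the grip force at its end, in the units of the state.
- r.sense(): the state, without advancing time (a new reading comes with each control period).
- imaging.capture(name): name is "scene" or "top"; returns a dict with "frame" (420x560x3 uint8, blue, green, red), "intrinsics" (3x3 intrinsics, pixels), "eye" and "orientation" of the camera in the world. Camera axes: x right, y down, z forward; pixel columns grow to the right and rows downward; lengths in m; the calibration is good to about 2 mm. A picture is of the moment at which its call begins. There is no depth.
- r.finish_job(): hands the job in; it is judged then, once.
Trained networks look in a picture, given as the dict that the camera call returned (one of the last four; its "shot" number tells which), for a name from the list of things; names that differ only in an ending like _2 or _b are one class to them, and where a whole thing is asked for, a point or a joint stands for the part that bears it (a point fixed in the world has none). Each returns a list of dicts, best first, with "confidence" (0 to 1); they miss things now and then, are a little off and sometimes report something else, mostly with a low value. They report only what shows in the picture. A call takes as long as a camera call.
- models.cut_out(picture, target): "region" (420x560 bool, what is visible of it) and "extent" ([left, top, width, height] as shares, 0 to 1, of the picture: columns of its width, rows of its height, round what is visible of it).
- models.place_of(picture, target): "at" ([column, row] as shares, 0 to 1, of the picture: columns of its width, rows of its height: a listed point, or the origin of a listed thing).
The state is a dict: "time_s": time; "joints": joint angles; "joint_velocities": joint speeds; "effort": joint torques, N m; "tcp_pos": TCP position; "ee_rot": TCP orientation; "wrist_force": force on the tool from outside, world axes, zero at the start; "moment": the same for the moment, N m; "gripper_width": opening from 0.0 (shut) to 1.0 (fully open); "gripper_force": force on a finger pad.
Only numpy, scipy, OpenCV 4.12 (cv2) and the standard library are available. Lean on these libraries where they do the work, as an engineer would, in place of code of your own. Each camera call takes 0.05 s, during which the arm holds its last target. There are 200 camera calls.

## Working session

There is one attempt and no reset: what is moved stays moved. The work goes in short steps, Python scripts to look and compute and a tool call to move; the robot and the scene stay as the last step left them, time stands still between calls to the robot, and variables do not carry over. Pictures are saved under pics/ and viewed, at most 10 in all, crops included, and the job is handed in when it is done.

Besides the shell and the picture viewer there is one more tool, called after "Emit:" in YAML: its name, and indented under it one key for each argument. apply_moves: Moves the arm, as the interface text tells. Its arguments: {"type":"object","properties":{"moves":{"type":"array"},"hand":{"type":"number"}},"required":["moves"]}

```bash
mkdir -p pics; cat > h.py <<'E'
import numpy as np, cv2
from station import r, imaging, models
def ray(c,uv):
    K=c["intrinsics"];d=np.linalg.inv(K)@np.array([uv[0],uv[1],1.]);d=np.array(c["orientation"])@d
    return np.array(c["eye"]),d/np.linalg.norm(d)
def tri(rs):
    A=0;b=0
    for e,d in rs:
        P=np.eye(3)-np.outer(d,d);A=A+P;b=b+P@e
    x=np.linalg.solve(A,b);return x,[np.linalg.norm((np.eye(3)-np.outer(d,d))@(x-e)) for e,d in rs]
def onz(c,uv,z):
    e,d=ray(c,uv);return e+d*(z-e[2])/d[2]
def proj(c,p):
    q=np.array(c["intrinsics"])@(np.array(c["orientation"]).T@(np.array(p)-c["eye"]));return q[:2]/q[2]
E
python3 - <<'E'
from h import *
s=r.sense();print({k:np.round(v,3).tolist() for k,v in s.items()})
a=imaging.capture("scene");b=imaging.capture("top")
for n,c in(("scene",a),("top",b)):
    cv2.imwrite(f"pics/{n}0.png",c["frame"]);print(n,np.round(c["eye"],3),np.round(c["orientation"],3).tolist(),np.round(c["intrinsics"],1).tolist())
    for t in("post_1","crown_1","collar","stand_1"):
        for o in models.place_of(c,t):
            uv=np.array(o["at"])*[560,420];print(t,np.round(uv,1),round(o["confidence"],2))
E
```

```text
{'time_s': 0.0, 'joints': [85.634, 22.091, 0.38, -0.029, -68.411, -14.817], 'joint_velocities': [-0.127, -0.061, -0.097, 0.009, 0.012, 0.1], 'effort': [0.001, -39.067, 18.74, 4.22, 0.011, -0.0], 'tcp_pos': [0.205, 0.59, 0.221], 'ee_rot': [[0.944, -0.329, -0.001], [-0.329, -0.944, -0.002], [0.0, 0.002, -1.0]], 'wrist_force': [-0.493, -0.013, 0.009], 'moment': [-0.028, -0.043, -0.004], 'gripper_force': 0.0, 'gripper_width': 0.998}
scene [1.505 0.174 0.69 ] [[-0.182, 0.531, -0.828], [0.983, 0.097, -0.155], [-0.002, -0.842, -0.54]] [[415.8, 0.0, 278.3], [0.0, 415.8, 206.3], [0.0, 0.0, 1.0]]
post_1 [373.1 200.9] 0.83
post_1 [279.9 200.4] 0.7
post_1 [199.8 183.7] 0.56
crown_1 [281.7 221.1] 0.96
crown_1 [204.3 209.1] 0.94
crown_1 [363.9 225.8] 0.63
crown_1 [281.5 246.7] 0.48
collar [245.9 199.7] 0.59
stand_1 [362.2 246.5] 0.97
stand_1 [278.8 246.6] 0.82
stand_1 [202.3 233. ] 0.76
top [3.750e-01 1.000e-03 1.157e+00] [[0.02, -0.982, 0.189], [-1.0, -0.022, -0.007], [0.011, -0.189, -0.982]] [[478.1, 0.0, 276.0], [0.0, 478.1, 209.0], [0.0, 0.0, 1.0]]
post_1 [269.1 210.3] 0.96
post_1 [162.3 219.3] 0.83
post_1 [373.3 219.4] 0.64
crown_1 [364.3 198.5] 0.85
crown_1 [264.8 188.5] 0.73
crown_1 [170.3 197.5] 0.67
collar [321.1 281.3] 0.66
stand_1 [267.3 196.9] 0.77
stand_1 [357.4 207. ] 0.72
stand_1 [230.5 128.5] 0.29
```

View pics/scene0.png

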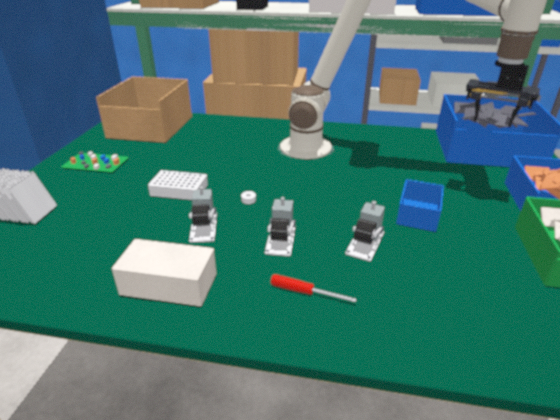

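View pics/top0.png

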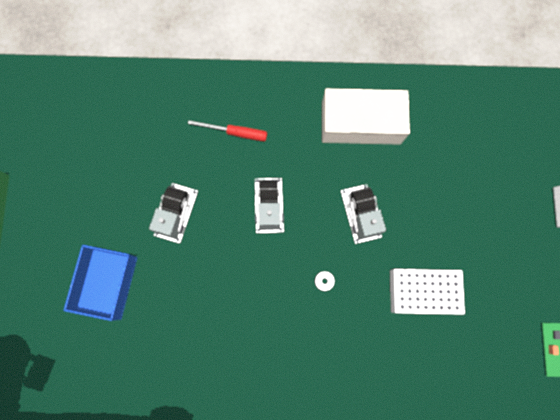

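```bash
python3 - <<'E'
from h import *
a=imaging.capture("scene");b=imaging.capture("top")
S={c:[np.array(o["at"])*[560,420] for o in models.place_of(a,c)] for c in("post_1","crown_1","collar","stand_1")}
T={c:[np.array(o["at"])*[560,420] for o in models.place_of(b,c)] for c in S}
for c in S:
  for p in S[c]:
    for q in T[c]:
      x,e=tri([ray(a,p),ray(b,q)])
      if max(e)<.012: print(c,np.round(p),np.round(q),np.round(x,4),np.round(e,4))
for n,c in(("scene",a),("top",b)):
  for o in models.cut_out(c,"collar"):
    print(n,o["confidence"],np.array(o["extent"])*[560,420,560,420],o["region"].sum())
E
```

```text
post_1 [284. 199.] [272. 212.] [0.569  0.0073 0.1047] [0.0061 0.0061]
post_1 [200. 186.] [375. 220.] [ 0.5554 -0.2268  0.1127] [0. 0.]
post_1 [373. 198.] [161. 218.] [0.5475 0.2458 0.1205] [0.0006 0.0006]
crown_1 [281. 222.] [266. 186.] [0.6358 0.0168 0.0772] [0. 0.]
crown_1 [201. 209.] [365. 198.] [ 0.6135 -0.2097  0.0761] [0.0022 0.0022]
crown_1 [279. 245.] [266. 186.] [0.6514 0.0174 0.0128] [0.0004 0.0004]
crown_1 [366. 226.] [173. 198.] [0.6038 0.2332 0.0696] [0.0009 0.0009]
crown_1 [363. 248.] [173. 198.] [0.617  0.2403 0.0079] [0.005 0.005]
collar [245. 201.] [324. 279.] [ 0.4293 -0.1293 -0.0045] [0.0038 0.0038]
stand_1 [279. 245.] [269. 199.] [ 0.6234  0.0101 -0.0101] [0. 0.]
stand_1 [363. 246.] [179. 206.] [6.003e-01 2.323e-01 4.000e-04] [0.002 0.002]
stand_1 [203. 232.] [357. 205.] [ 0.6124 -0.2089 -0.0031] [0.0016 0.0016]
scene 0.57 [241.808 193.494  13.888   9.282] 137
top 0.7 [313.6   270.48   21.     18.396] 239
top 0.4 [160.888 187.698  27.384  27.804] 576
```

The scene shows the collar at (248,197) and the stands at (203,215), (280,225) and (367,230). In the top view the posts are near (162,219), (269,212) and (372,220), and the collar is at (325,281). Next I'll take enlarged crops for sub-pixel measuring.

```bash
python3 - <<'E'
from h import *
for n in("top","scene"):
    f=np.mean([imaging.capture(n)["frame"].astype(float) for _ in range(5)],0).astype(np.uint8);np.save(n,f)
t=np.load("top.npy");s=np.load("scene.npy")
def cr(f,u,v,w=66,h=74): return cv2.resize(f[v:v+h,u:u+w],None,fx=4,fy=4,interpolation=cv2.INTER_CUBIC)
cv2.imwrite("pics/m.png",np.vstack([np.hstack([cr(t,140,178),cr(t,236,172),cr(t,334,178)]),np.hstack([cr(s,340,190),cr(s,250,190),cr(s,172,178)])]))
E
```

```text
(no output)
```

View pics/m.png

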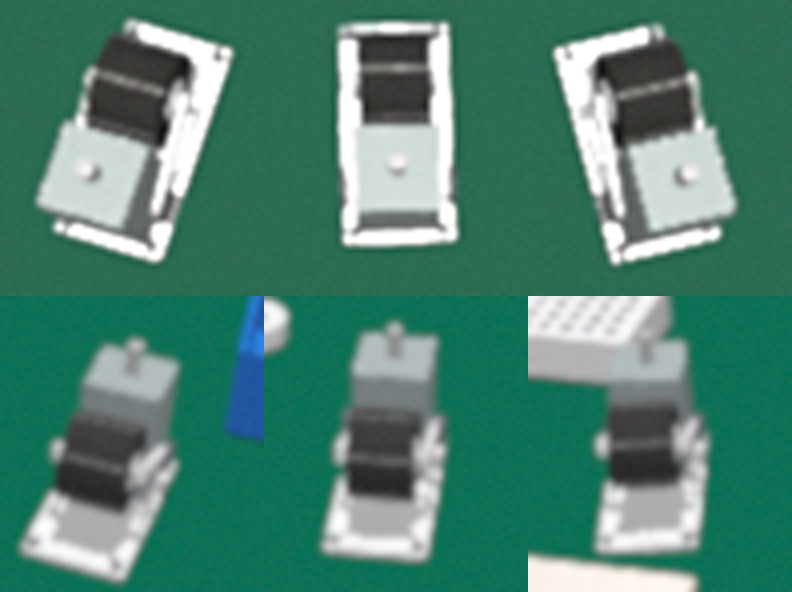

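The crops show the posts, box-top corners, plate corners and the white crown line on each roller clearly. I'll fit the stand poses to these points.

```bash
cat > fit.py <<'E'
from h import *
from scipy.optimize import least_squares
a=imaging.capture("scene");b=imaging.capture("top")
P=lambda sx,sy,bx:(sx,sy,bx)
PL={'FL':(.045,.033,.004),'FR':(.045,-.033,.004),'NR':(-.09,-.033,.004),'NL':(-.09,.033,.004)}
BX={'FL':(-.035,.025,.089),'FR':(-.035,-.025,.089),'NR':(-.085,-.025,.089),'NL':(-.085,.025,.089)}
PO=(-.06,0,.111)
O=["FL","FR","NR","NL"]
top=[((140,178,0),[(127,20),(232,48),(160,262),(55,230)],[(67,122),(158,142),(125,227),(38,203)],(82,165)),
((236,172,264),[(338,25),(449,24),(457,242),(343,244)],[(355,123),(439,123),(441,212),(356,213)],(398,160)),
((334,178,528),[(555,50),(658,27),(720,236),(614,263)],[(630,143),(714,126),(737,210),(650,231)],(690,172))]
sc=[((340,190,0),[(125,582),(20,548)],[(170,400),(82,385),(97,345),(180,360)],(135,341)),
((250,190,264),[(428,562),(321,552)],[(437,382),(352,375),(358,332),(440,338)],(394,325)),
((172,178,528),[(700,552),(596,550)],[(690,387),(607,385),(612,342),(688,342)],(645,340))]
obs=[]
for cam,L,oy in((b,top,0),(a,sc,296)):
  for i,(o,pl,bx,po) in enumerate(L):
    for m,X in list(zip(pl,[PL[k] for k in O]))+list(zip(bx,[BX[k] for k in O]))+[(po,PO)]:
      obs.append((cam,i,((m[0]-o[2]+.5)/4-.5+o[0],(m[1]-oy+.5)/4-.5+o[1]),X))
def W(p,X):
  c,s=np.cos(p[2]),np.sin(p[2]);return np.array([p[0]+c*X[0]-s*X[1],p[1]+s*X[0]+c*X[1],X[2]])
def f(q):
  out=[]
  for cam,i,uv,X in obs:
    k=9 if cam is a else 11
    out+=list(proj(cam,W(q[3*i:3*i+3],X))+q[k:k+2]-uv)
  return np.r_[out,q[9:]*3]
s=least_squares(f,[.61,.235,.3,.63,.015,0,.61,-.21,-.3,0,0,0,0],loss="soft_l1")
np.save("fit",s.x)
if __name__=="__main__":
  for i in range(3):
    p=s.x[3*i:3*i+3];print(i+1,np.round(p[:2],4),"yaw",round(np.degrees(p[2]),2),"post",np.round(W(p,PO),4))
  print("cam px off",s.x[9:]);e=f(s.x)[:-4].reshape(-1,2);print(np.round(e.std(0),2),np.abs(e).max())
  # collar
  for cam,n,k in((b,"top",11),(a,"scene",9)):
    g=np.load(n+".npy").astype(int)
    x0,x1,y0,y1=(305,345,262,300) if n=="top" else (236,262,186,208)
    sub=g[y0:y1,x0:x1];m=((sub[...,2]>105)).astype(np.uint8)
    cs=max(cv2.findContours(m,0,1)[0],key=cv2.contourArea);e=cv2.fitEllipse(cs);print(n,e, x0,y0,cv2.boundingRect(cs))
    uv=np.array(e[0])+[x0,y0]
    for z in(0,.01,.02):print(z,np.round(onz(cam,uv-s.x[k:k+2],z),4))
E
python3 fit.py
```

```text
1 [0.6055 0.2326] yaw -14.7 post [0.5475 0.2479 0.111 ]
2 [0.6301 0.0123] yaw 2.83 post [0.5702 0.0093 0.111 ]
3 [ 0.6135 -0.2096] yaw 14.8 post [ 0.5555 -0.2249  0.111 ]
cam px off [0.25387049 0.59792707 0.24960688 0.1726372 ]
[0.9  0.67] 2.91455800642683
top ((19.448284149169922, 18.704647064208984), (19.63514518737793, 20.070602416992188), 3.3385305404663086) 305 262 (10, 9, 20, 21)
0 [ 0.4254 -0.1267  0.    ]
0.01 [ 0.425  -0.1256  0.01  ]
0.02 [ 0.4245 -0.1245  0.02  ]
scene ((12.101163864135742, 10.603636741638184), (13.678118705749512, 15.557948112487793), 88.98623657226562) 236 186 (4, 4, 17, 14)
0 [ 0.4038 -0.1314  0.    ]
0.01 [ 0.4197 -0.1269  0.01  ]
0.02 [ 0.4357 -0.1225  0.02  ]
```

```bash
cat >> h.py <<'E'
def go(p,yaw=None):
    s=r.sense();R=np.array(s["ee_rot"]);d=R.T@(np.array(p)-s["tcp_pos"]);y=np.degrees(np.arctan2(R[1,0],R[0,0]))
    print("t",round(s["time_s"],2),"tcp",np.round(s["tcp_pos"],4),"yaw",round(y,2),"d(tool) mm",np.round(d*1000,1),"turn",None if yaw is None else round(-(yaw-y),2),"F",np.round(s["wrist_force"],2))
def roll_start(i,off=-.010,z=.105):
    q=np.load("fit.npy")[3*i-3:3*i];go([q[0]+off*np.cos(q[2]),q[1]+off*np.sin(q[2]),z],np.degrees(q[2]))
E
python3 -c "
from h import *
roll_start(1)"
```

```text
t 1.7 tcp [0.2053 0.5903 0.2225] yaw -19.18 d(tool) mm [485.5 207.1 117.5] turn -4.48 F [-0.26 -0.18  1.01]
```

Emit:
apply_moves:
  moves:
    - [[0,0,0],-4.5]
  hand: 0

```text
time_s: 1.78
tcp_pos: [0.2053, 0.5903, 0.2226]
ee_rot: [[0.968, -0.252, 0.0], [-0.252, -0.968, -0.0], [0.0, 0.0, -1.0]]
wrist_force: [0.2, 0.4, -0.3]
gripper_width: 0.974
gripper_force: 0.0
```

```bash
python3 -c "
from h import *
roll_start(1)"
```

```text
t 1.78 tcp [0.2053 0.5903 0.2226] yaw -14.62 d(tool) mm [467.5 245.1 117.6] turn 0.08 F [ 0.24  0.44 -0.26]
```

Emit:
apply_moves:
  moves:
    - [[0.031,0.0163,0],0]
    - [[0.031,0.0163,0],0]
    - [[0.031,0.0163,0],0]
    - [[0.031,0.0163,0],0]
    - [[0.031,0.0163,0],0]

```text
time_s: 2.2
tcp_pos: [0.3355, 0.471, 0.2227]
ee_rot: [[0.967, -0.253, 0.0], [-0.253, -0.967, 0.0], [0.0, -0.0, -1.0]]
wrist_force: [1.0, 1.2, -0.2]
gripper_width: 0.633
gripper_force: 0.0
```

Emit:
apply_moves:
  moves:
    - [[0.031,0.0163,0],0]
    - [[0.031,0.0163,0],0]
    - [[0.031,0.0163,0],0]
    - [[0.031,0.0163,0],0]
    - [[0.031,0.0163,0],0]

```text
time_s: 2.62
tcp_pos: [0.465, 0.3527, 0.2228]
ee_rot: [[0.967, -0.253, 0.0], [-0.253, -0.967, 0.0], [0.0, -0.0, -1.0]]
wrist_force: [-0.0, 0.7, 0.2]
gripper_width: 0.245
gripper_force: 0.0
```

Emit:
apply_moves:
  moves:
    - [[0.031,0.0163,0],0]
    - [[0.031,0.0163,0],0]
    - [[0.031,0.0163,0],0]
    - [[0.031,0.0163,0],0]
    - [[0.031,0.0163,0],0]

```text
time_s: 3.03
tcp_pos: [0.5943, 0.2346, 0.2227]
ee_rot: [[0.967, -0.253, 0.0], [-0.253, -0.967, 0.0], [0.0, -0.0, -1.0]]
wrist_force: [-0.3, 1.7, 0.4]
gripper_width: 0.009
gripper_force: 0.0
```

```bash
python3 -c "
from h import *
roll_start(1)
b=imaging.capture('top');a=imaging.capture('scene')
cv2.imwrite('pics/c.png',np.hstack([cv2.resize(a['frame'][150:270,310:430],None,fx=3,fy=3),cv2.resize(b['frame'][140:260,110:230],None,fx=3,fy=3)]))"
```

```text
t 3.03 tcp [0.5943 0.2346 0.2227] yaw -14.68 d(tool) mm [  1.3  -1.  117.7] turn 0.02 F [-0.27  1.71  0.39]
```

Emit:
apply_moves:
  moves:
    - [[0.001,-0.001,0.03],0]
    - [[0,0,0.03],0]
    - [[0,0,0.03],0]
    - [[0,0,0.028],0]
    - [[0,0,0.008],0]

```text
time_s: 3.55
tcp_pos: [0.5912, 0.2355, 0.0916]
ee_rot: [[0.967, -0.254, -0.008], [-0.254, -0.967, -0.004], [-0.007, 0.006, -1.0]]
wrist_force: [-0.9, 0.1, -0.8]
gripper_width: 0.007
gripper_force: 0.0
```

Emit:
apply_moves:
  moves:
    - [[0,0,0.001],0]
    - [[0,0,0.001],0]
    - [[0,0,0],0]

```text
time_s: 3.8
tcp_pos: [0.5955, 0.2376, 0.0966]
ee_rot: [[0.968, -0.253, 0.003], [-0.253, -0.968, 0.002], [0.003, -0.002, -1.0]]
wrist_force: [-0.7, -0.3, 0.3]
gripper_width: 0.004
gripper_force: 0.0
```

Emit:
apply_moves:
  moves:
    - [[0,0,0.001],0]
    - [[0,0,0.001],0]
    - [[0,0,0.001],0]

```text
time_s: 4.05
tcp_pos: [0.5948, 0.237, 0.0928]
ee_rot: [[0.967, -0.253, 0.002], [-0.253, -0.967, 0.001], [0.001, -0.002, -1.0]]
wrist_force: [0.4, 0.7, 0.1]
gripper_width: 0.003
gripper_force: 0.0
```

Emit:
apply_moves:
  moves:
    - [[0,0,0.001],0]
    - [[0,0,0.001],0]
    - [[0,0,0.001],0]

```text
time_s: 4.3
tcp_pos: [0.5944, 0.2366, 0.0886]
ee_rot: [[0.967, -0.254, 0.0], [-0.254, -0.967, 0.0], [0.0, -0.0, -1.0]]
wrist_force: [-0.2, 0.1, -0.4]
gripper_width: 0.003
gripper_force: 0.0
```

Emit:
apply_moves:
  moves:
    - [[0,0,0.001],0]
    - [[0,0,0.001],0]
    - [[0,0,0.001],0]

```text
time_s: 4.55
tcp_pos: [0.5944, 0.2366, 0.0853]
ee_rot: [[0.967, -0.253, -0.0], [-0.253, -0.967, -0.0], [-0.0, 0.0, -1.0]]
wrist_force: [-0.7, -0.5, -1.0]
gripper_width: 0.01
gripper_force: 0.0
```

Emit:
apply_moves:
  moves:
    - [[0,0,0.001],0]
    - [[0,0,0.001],0]
    - [[0,0,0.001],0]

```text
time_s: 4.8
tcp_pos: [0.5946, 0.2366, 0.0828]
ee_rot: [[0.967, -0.253, 0.0], [-0.253, -0.967, -0.0], [0.001, -0.0, -1.0]]
wrist_force: [-0.3, -1.4, 2.0]
gripper_width: 0.007
gripper_force: 1.0
```

Emit:
apply_moves:
  moves:
    - [[0,0,0.001],0]
    - [[0,0,0.001],0]
    - [[0,0,0],0]

```text
time_s: 5.05
tcp_pos: [0.5948, 0.2367, 0.081]
ee_rot: [[0.967, -0.253, 0.001], [-0.253, -0.967, 0.0], [0.001, -0.0, -1.0]]
wrist_force: [-0.1, -0.9, 3.2]
gripper_width: 0.006
gripper_force: 1.8
```

Emit:
apply_moves:
  moves:
    - [[0,0,0.001],0]
    - [[0,0,0.001],0]
    - [[0,0,0],0]

```text
time_s: 5.3
tcp_pos: [0.595, 0.2366, 0.0792]
ee_rot: [[0.967, -0.253, 0.001], [-0.253, -0.967, 0.0], [0.001, -0.001, -1.0]]
wrist_force: [0.5, -0.7, 5.3]
gripper_width: 0.003
gripper_force: 2.8
```

Emit:
apply_moves:
  moves:
    - [[0,0,0.001],0]
    - [[0,0,0.0007],0]
    - [[0,0,0],0]

```text
time_s: 5.55
tcp_pos: [0.5956, 0.2365, 0.0781]
ee_rot: [[0.967, -0.253, 0.003], [-0.253, -0.967, 0.0], [0.003, -0.001, -1.0]]
wrist_force: [0.2, -2.3, 6.0]
gripper_width: 0.005
gripper_force: 3.5
```

Emit:
apply_moves:
  moves:
    - [[0.0015,0,0],0]
    - [[0.002,0,0],0]
    - [[0.0025,0,0],0]
    - [[0.0025,0,0],0]

```text
time_s: 5.88
tcp_pos: [0.6025, 0.2344, 0.0775]
ee_rot: [[0.967, -0.253, -0.0], [-0.253, -0.967, -0.0], [-0.0, 0.0, -1.0]]
wrist_force: [-2.7, 0.4, 5.2]
gripper_width: 0.007
gripper_force: 2.9
```

Emit:
apply_moves:
  moves:
    - [[0.0025,0,0],0]
    - [[0.0025,0,0],0]
    - [[0.0025,0,0],0]

```text
time_s: 6.13
tcp_pos: [0.6093, 0.2326, 0.0773]
ee_rot: [[0.967, -0.253, -0.001], [-0.253, -0.967, -0.0], [-0.001, 0.0, -1.0]]
wrist_force: [-2.5, -0.1, 6.2]
gripper_width: 0.005
gripper_force: 3.0
```

Emit:
apply_moves:
  moves:
    - [[0.0025,0,0],0]
    - [[0.0025,0,0],0]
    - [[0.0025,0,0],0]
    - [[0.002,0,0],0]

```text
time_s: 6.47
tcp_pos: [0.6186, 0.23, 0.0772]
ee_rot: [[0.967, -0.253, -0.001], [-0.253, -0.967, -0.0], [-0.001, 0.001, -1.0]]
wrist_force: [-3.1, -1.4, 5.9]
gripper_width: 0.005
gripper_force: 2.9
```

```bash
cat >> h.py <<'E'
def tang(i):
    q=np.load("fit.npy")[3*i-3:3*i];n=[]
    for _ in range(8):
        imaging.capture("top");s=r.sense();n.append(s["wrist_force"])
    n=np.array(n);u=np.array([np.cos(q[2]),np.sin(q[2]),0]);print("t",s["time_s"],"mean",n.mean(0).round(2),"std",n.std(0).round(2),"along x",(n@u).mean().round(2),"tcp",np.round(s["tcp_pos"],4))
E
python3 -c "
from h import *
tang(1);roll_start(1)"
```

```text
t 6.8667 mean [-2.   -1.03  6.21] std [0.29 0.53 0.38] along x -1.67 tcp [0.6188 0.23   0.0774]
t 6.87 tcp [0.6188 0.23   0.0774] yaw -14.67 d(tool) mm [-23.5   0.8 -27.6] turn 0.03 F [-2.04 -0.06  5.9 ]
```

Emit:
apply_moves:
  moves:
    - [[0,0,-0.01],0]
    - [[0,0,-0.02],0]
    - [[0,0,-0.03],0]
    - [[0,0,-0.03],-5]
    - [[0,0,-0.02],-6]

```text
time_s: 7.28
tcp_pos: [0.6198, 0.2307, 0.1897]
ee_rot: [[0.998, -0.06, 0.003], [-0.06, -0.998, 0.002], [0.003, -0.002, -1.0]]
wrist_force: [0.6, 0.5, 0.6]
gripper_width: 0.007
gripper_force: 0.0
```

Emit:
apply_moves:
  moves:
    - [[0,0.02,0],-6.5]
    - [[0,0.02,0],0]
    - [[0,0.02,0],0]
    - [[0,0.02,0],0]
    - [[0,0,0],0]

```text
time_s: 7.7
tcp_pos: [0.6202, 0.1475, 0.1867]
ee_rot: [[0.999, 0.046, -0.001], [0.046, -0.999, -0.0], [-0.001, 0.0, -1.0]]
wrist_force: [0.6, 1.1, -0.2]
gripper_width: 0.011
gripper_force: 0.0
```

```bash
python3 -c "
from h import *
roll_start(2,z=.094)
b=imaging.capture('top');a=imaging.capture('scene')
f=lambda im,v,u:cv2.resize(im[v:v+60,u:u+60],None,fx=5,fy=5,interpolation=2)
t=np.load('top.npy');s=np.load('scene.npy')
cv2.imwrite('pics/c.png',np.vstack([np.hstack([f(s,200,335),f(t,175,145)]),np.hstack([f(a['frame'],200,335),f(b['frame'],175,145)])]))"
```

```text
t 7.7 tcp [0.6202 0.1475 0.1867] yaw 2.63 d(tool) mm [ -6.2 135.5  92.7] turn -0.19 F [ 0.58  1.07 -0.23]
```

View pics/c.png

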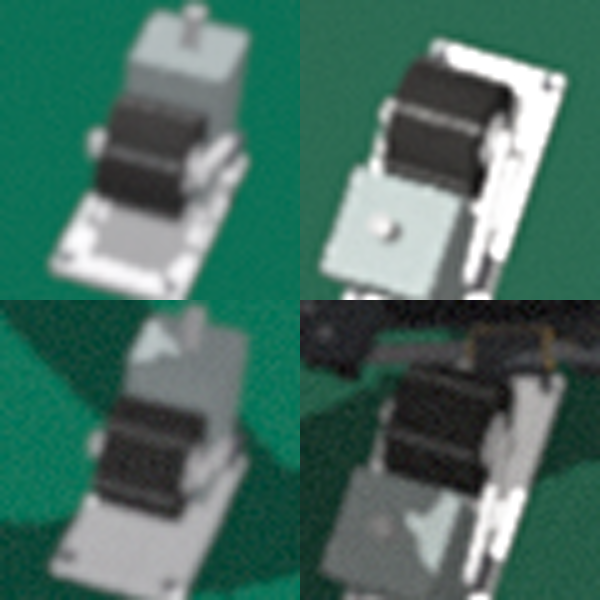

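The after-crops (bottom row) show the stripe pattern on roller 1 has shifted: lines are now near (440,440) and (455,370), against (435,115) before. So it turned, by about 0.8 rad, with roughly 2 N of drag. Stand 2 is next.

Emit:
apply_moves:
  moves:
    - [[-0.002,0.025,0],0]
    - [[-0.002,0.035,0],0]
    - [[-0.002,0.035,0],0]
    - [[0,0.027,0],0]
    - [[0,0.013,0],0]

```text
time_s: 8.22
tcp_pos: [0.6213, 0.0135, 0.1867]
ee_rot: [[0.999, 0.048, -0.0], [0.048, -0.999, -0.0], [-0.0, 0.0, -1.0]]
wrist_force: [-0.3, 0.2, 1.5]
gripper_width: 0.008
gripper_force: 0.0
```

Emit:
apply_moves:
  moves:
    - [[0,0,0.01],0]
    - [[0,0,0.025],0]
    - [[0,0,0.025],0]
    - [[0,0,0.02],0]
    - [[0,0,0.008],0]

```text
time_s: 8.63
tcp_pos: [0.6193, 0.0164, 0.0948]
ee_rot: [[0.999, 0.05, -0.006], [0.05, -0.999, -0.001], [-0.006, 0.0, -1.0]]
wrist_force: [-0.1, -0.1, -0.3]
gripper_width: 0.006
gripper_force: 0.0
```

Emit:
apply_moves:
  moves:
    - [[0,0,0.002],0]
    - [[0,0,0.001],0]
    - [[0,0,0],0]

```text
time_s: 8.88
tcp_pos: [0.6223, 0.0159, 0.0968]
ee_rot: [[0.999, 0.05, 0.002], [0.05, -0.999, 0.0], [0.002, -0.0, -1.0]]
wrist_force: [-0.5, 0.0, -0.1]
gripper_width: 0.009
gripper_force: 0.0
```

Emit:
apply_moves:
  moves:
    - [[0,0,0.001],0]
    - [[0,0,0.001],0]
    - [[0,0,0.001],0]

```text
time_s: 9.13
tcp_pos: [0.6219, 0.0153, 0.0938]
ee_rot: [[0.999, 0.049, 0.002], [0.049, -0.999, 0.0], [0.002, -0.0, -1.0]]
wrist_force: [-0.5, 0.2, 0.4]
gripper_width: 0.004
gripper_force: 0.0
```

Emit:
apply_moves:
  moves:
    - [[0,0,0.001],0]
    - [[0,0,0.001],0]
    - [[0,0,0.001],0]

```text
time_s: 9.38
tcp_pos: [0.6214, 0.0151, 0.0899]
ee_rot: [[0.999, 0.049, 0.0], [0.049, -0.999, 0.0], [0.0, -0.0, -1.0]]
wrist_force: [-0.2, -0.4, -0.3]
gripper_width: 0.004
gripper_force: 0.0
```

Emit:
apply_moves:
  moves:
    - [[0,0.0015,0.001],0]
    - [[0,0.0015,0.001],0]
    - [[0,0,0.001],0]

```text
time_s: 9.63
tcp_pos: [0.6215, 0.0118, 0.0867]
ee_rot: [[0.999, 0.049, -0.0], [0.049, -0.999, -0.0], [-0.0, 0.0, -1.0]]
wrist_force: [-0.6, 0.6, -0.3]
gripper_width: -0.0
gripper_force: 0.0
```

Emit:
apply_moves:
  moves:
    - [[0,0,0.001],0]
    - [[0,0,0.001],0]
    - [[0,0,0.001],0]

```text
time_s: 9.88
tcp_pos: [0.6215, 0.0121, 0.0837]
ee_rot: [[0.999, 0.049, -0.0], [0.049, -0.999, -0.0], [-0.0, 0.0, -1.0]]
wrist_force: [0.8, -0.5, -0.6]
gripper_width: 0.007
gripper_force: 0.0
```

Emit:
apply_moves:
  moves:
    - [[0,0,0.001],0]
    - [[0,0,0.001],0]
    - [[0,0,0.001],0]

```text
time_s: 10.13
tcp_pos: [0.6215, 0.0122, 0.0808]
ee_rot: [[0.999, 0.049, 0.0], [0.049, -0.999, 0.0], [0.0, -0.0, -1.0]]
wrist_force: [-0.6, 0.4, 0.5]
gripper_width: 0.003
gripper_force: 0.0
```

Emit:
apply_moves:
  moves:
    - [[0,0,0.001],0]
    - [[0,0,0.001],0]
    - [[0,0,0.001],0]

```text
time_s: 10.38
tcp_pos: [0.622, 0.0122, 0.0783]
ee_rot: [[0.999, 0.049, 0.001], [0.049, -0.999, -0.0], [0.001, 0.0, -1.0]]
wrist_force: [0.1, -0.3, 3.2]
gripper_width: 0.008
gripper_force: 1.4
```

Emit:
apply_moves:
  moves:
    - [[0,0,0.001],0]
    - [[0,0,0.001],0]
    - [[0,0,0.001],0]
    - [[0,0,0.0005],0]
    - [[0,0,0],0]

```text
time_s: 10.8
tcp_pos: [0.622, 0.0122, 0.0749]
ee_rot: [[0.999, 0.049, 0.001], [0.049, -0.999, 0.0], [0.001, 0.0, -1.0]]
wrist_force: [-0.3, 0.2, 5.4]
gripper_width: 0.006
gripper_force: 2.8
```

Emit:
apply_moves:
  moves:
    - [[0.0015,0,0],0]
    - [[0.002,0,0],0]
    - [[0.0025,0,0],0]
    - [[0.0025,0,0],0]

```text
time_s: 11.13
tcp_pos: [0.6309, 0.0127, 0.0753]
ee_rot: [[0.999, 0.05, 0.002], [0.05, -0.999, 0.0], [0.002, -0.0, -1.0]]
wrist_force: [0.5, 0.1, 5.1]
gripper_width: 0.009
gripper_force: 2.8
```

Emit:
apply_moves:
  moves:
    - [[0.0025,0,0],0]
    - [[0.0025,0,0],0]
    - [[0.0025,0,0],0]

```text
time_s: 11.38
tcp_pos: [0.6384, 0.013, 0.0752]
ee_rot: [[0.999, 0.049, 0.002], [0.049, -0.999, 0.0], [0.002, -0.0, -1.0]]
wrist_force: [-0.0, 0.2, 6.3]
gripper_width: 0.007
gripper_force: 2.8
```

Emit:
apply_moves:
  moves:
    - [[0.0025,0,0],0]
    - [[0.0025,0,0],0]
    - [[0.0025,0,0],0]
    - [[0.002,0,0],0]

```text
time_s: 11.72
tcp_pos: [0.6484, 0.0136, 0.0754]
ee_rot: [[0.999, 0.05, 0.003], [0.05, -0.999, 0.0], [0.003, -0.0, -1.0]]
wrist_force: [0.5, -0.8, 5.3]
gripper_width: 0.003
gripper_force: 2.6
```

```bash
python3 -c "
from h import *
tang(2);roll_start(2)"
```

```text
t 12.1167 mean [0.82 0.06 4.99] std [0.61 0.4  0.42] along x 0.82 tcp [0.6484 0.0136 0.0754]
t 12.12 tcp [0.6484 0.0136 0.0754] yaw 2.85 d(tool) mm [-28.3   0.4 -29.7] turn 0.02 F [ 0.53 -0.16  5.55]
```

Roller 2 is free, with about 0 N of drag. Stand 3 next.

Emit:
apply_moves:
  moves:
    - [[0,0,-0.01],0]
    - [[0,0,-0.02],0]
    - [[0,0,-0.03],0]
    - [[0,0,-0.03],-5]
    - [[0,0,-0.02],-7]

```text
time_s: 12.53
tcp_pos: [0.6473, 0.0133, 0.1871]
ee_rot: [[0.966, 0.26, 0.002], [0.26, -0.966, 0.0], [0.002, 0.0, -1.0]]
wrist_force: [0.5, 0.2, -0.3]
gripper_width: 0.005
gripper_force: 0.0
```

Emit:
apply_moves:
  moves:
    - [[0,0.02,0],0]
    - [[0,0.03,0],0]
    - [[0,0.03,0],0]
    - [[0,0.02,0],0]
    - [[0,0,0],0]

```text
time_s: 12.95
tcp_pos: [0.6722, -0.0867, 0.1833]
ee_rot: [[0.968, 0.252, -0.002], [0.252, -0.968, -0.0], [-0.002, -0.0, -1.0]]
wrist_force: [0.1, 0.5, -0.9]
gripper_width: 0.003
gripper_force: 0.0
```

```bash
python3 -c "
from h import *
roll_start(3,z=.094)
for n in('top','scene'): np.save(n+'2',imaging.capture(n)['frame'])"
```

```text
t 12.95 tcp [ 0.6722 -0.0867  0.1833] yaw 14.57 d(tool) mm [-97.5 104.2  89.5] turn -0.23 F [ 0.11  0.52 -0.9 ]
```

Emit:
apply_moves:
  moves:
    - [[-0.018,0.019,0],0]
    - [[-0.025,0.027,0],0]
    - [[-0.025,0.027,0],0]
    - [[-0.02,0.022,0],0]
    - [[-0.009,0.009,0],0]

```text
time_s: 13.47
tcp_pos: [0.6032, -0.21, 0.1844]
ee_rot: [[0.967, 0.254, -0.002], [0.254, -0.967, 0.0], [-0.001, -0.001, -1.0]]
wrist_force: [0.2, -0.4, 0.3]
gripper_width: 0.007
gripper_force: 0.0
```

Emit:
apply_moves:
  moves:
    - [[0,0,0.015],0]
    - [[0,0,0.025],0]
    - [[0,0,0.025],0]
    - [[0,0,0.015],0]
    - [[0,0,0.006],0]

```text
time_s: 13.88
tcp_pos: [0.6035, -0.207, 0.0952]
ee_rot: [[0.967, 0.256, -0.006], [0.256, -0.967, 0.002], [-0.005, -0.003, -1.0]]
wrist_force: [0.6, -0.1, 0.2]
gripper_width: 0.006
gripper_force: 0.0
```

Emit:
apply_moves:
  moves:
    - [[0,0,0.001],0]
    - [[0,0,0],0]
    - [[0,0,0],0]

```text
time_s: 14.13
tcp_pos: [0.6065, -0.2083, 0.0988]
ee_rot: [[0.967, 0.257, 0.002], [0.257, -0.967, -0.001], [0.002, 0.001, -1.0]]
wrist_force: [0.5, 1.1, 0.5]
gripper_width: 0.005
gripper_force: 0.0
```

```bash
python3 -c "
from h import *
roll_start(3,z=.094)"
```

```text
t 14.13 tcp [ 0.6065 -0.2083  0.0988] yaw 14.87 d(tool) mm [-3.6  3.   4.8] turn 0.07 F [0.53 1.13 0.47]
```

Emit:
apply_moves:
  moves:
    - [[-0.0015,0.001,0.001],0]
    - [[-0.001,0.001,0.001],0]
    - [[0,0,0.001],0]
    - [[0,0,0.001],0]

```text
time_s: 14.47
tcp_pos: [0.6035, -0.2114, 0.0937]
ee_rot: [[0.967, 0.255, 0.001], [0.255, -0.967, -0.0], [0.001, 0.0, -1.0]]
wrist_force: [0.1, 0.4, 0.7]
gripper_width: 0.003
gripper_force: 0.0
```

Emit:
apply_moves:
  moves:
    - [[0,0,0.001],0]
    - [[0,0,0.001],0]
    - [[0,0,0.001],0]
    - [[0,0,0.001],0]

```text
time_s: 14.8
tcp_pos: [0.6035, -0.2112, 0.0892]
ee_rot: [[0.967, 0.256, -0.0], [0.256, -0.967, -0.0], [-0.0, -0.0, -1.0]]
wrist_force: [0.2, -0.4, 1.0]
gripper_width: 0.0
gripper_force: 0.0
```

Emit:
apply_moves:
  moves:
    - [[0,0,0.001],0]
    - [[0,0,0.001],0]
    - [[0,0,0.001],0]

```text
time_s: 15.05
tcp_pos: [0.6035, -0.2112, 0.0862]
ee_rot: [[0.967, 0.256, -0.0], [0.256, -0.967, 0.0], [-0.0, -0.0, -1.0]]
wrist_force: [-0.3, 0.2, -0.0]
gripper_width: 0.005
gripper_force: 0.1
```

Emit:
apply_moves:
  moves:
    - [[0,0,0.001],0]
    - [[0,0,0.001],0]
    - [[0,0,0.001],0]

```text
time_s: 15.3
tcp_pos: [0.604, -0.2112, 0.084]
ee_rot: [[0.967, 0.256, 0.001], [0.256, -0.967, -0.0], [0.001, 0.001, -1.0]]
wrist_force: [-0.3, 1.2, 3.9]
gripper_width: 0.008
gripper_force: 1.8
```

Emit:
apply_moves:
  moves:
    - [[0,0,0.001],0]
    - [[0,0,0.001],0]
    - [[0,0,0.001],0]
    - [[0,0,0],0]

```text
time_s: 15.63
tcp_pos: [0.6039, -0.2113, 0.0811]
ee_rot: [[0.967, 0.256, 0.001], [0.256, -0.967, -0.0], [0.001, 0.001, -1.0]]
wrist_force: [-0.6, 1.4, 6.5]
gripper_width: 0.005
gripper_force: 3.0
```

Emit:
apply_moves:
  moves:
    - [[0.0015,0,0],0]
    - [[0.002,0,0],0]
    - [[0.0025,0,0],0]
    - [[0.0025,0,0],0]

```text
time_s: 15.97
tcp_pos: [0.6125, -0.209, 0.0814]
ee_rot: [[0.967, 0.256, 0.002], [0.256, -0.967, -0.0], [0.002, 0.001, -1.0]]
wrist_force: [-0.1, 2.4, 5.8]
gripper_width: 0.002
gripper_force: 3.0
```

Emit:
apply_moves:
  moves:
    - [[0.0025,0,0],0]
    - [[0.0025,0,0],0]
    - [[0.0025,0,0],0]

```text
time_s: 16.22
tcp_pos: [0.6197, -0.207, 0.0814]
ee_rot: [[0.967, 0.256, 0.002], [0.256, -0.967, -0.0], [0.002, 0.001, -1.0]]
wrist_force: [-0.6, 1.7, 5.4]
gripper_width: 0.005
gripper_force: 3.0
```

Emit:
apply_moves:
  moves:
    - [[0.0025,0,0],0]
    - [[0.0025,0,0],0]
    - [[0.0025,0,0],0]
    - [[0.002,0,0],0]

```text
time_s: 16.55
tcp_pos: [0.6296, -0.2045, 0.0815]
ee_rot: [[0.967, 0.256, 0.003], [0.256, -0.967, -0.001], [0.003, 0.001, -1.0]]
wrist_force: [0.1, 1.5, 4.9]
gripper_width: 0.003
gripper_force: 2.7
```

```bash
python3 -c "
from h import *
tang(3)"
```

```text
t 16.95 mean [0.89 1.7  5.42] std [0.57 0.39 0.34] along x 1.3 tcp [ 0.6297 -0.2045  0.0816]
```

Emit:
apply_moves:
  moves:
    - [[0,0,-0.01],0]
    - [[0,0,-0.02],0]
    - [[0,0,-0.03],0]
    - [[0,0,-0.03],0]
    - [[0,0,-0.02],0]

```text
time_s: 17.37
tcp_pos: [0.6285, -0.2051, 0.1933]
ee_rot: [[0.967, 0.256, 0.002], [0.256, -0.967, -0.001], [0.002, 0.001, -1.0]]
wrist_force: [0.6, -0.2, 1.3]
gripper_width: 0.008
gripper_force: 0.0
```

Emit:
apply_moves:
  moves:
    - [[-0.02,-0.01,0],0]
    - [[-0.035,-0.01,0],0]
    - [[-0.035,-0.01,0],0]
    - [[-0.035,0,0],0]
    - [[-0.03,0,0],0]
  hand: 0.07

```text
time_s: 17.78
tcp_pos: [0.4676, -0.2151, 0.1901]
ee_rot: [[0.967, 0.256, -0.002], [0.256, -0.967, 0.001], [-0.002, -0.001, -1.0]]
wrist_force: [-0.4, -0.4, 0.4]
gripper_width: 0.301
gripper_force: 0.0
```

Emit:
apply_moves:
  moves:
    - [[-0.02,0,0],0]
    - [[-0.01,0,0],0]
    - [[0,0,0],0]
    - [[0,0,0],0]

```text
time_s: 18.12
tcp_pos: [0.4422, -0.2232, 0.1907]
ee_rot: [[0.967, 0.255, 0.001], [0.255, -0.967, -0.0], [0.001, 0.001, -1.0]]
wrist_force: [0.5, 0.6, -1.1]
gripper_width: 0.599
gripper_force: 0.0
```

```bash
python3 - <<'E'
from h import *
b=imaging.capture('top');a=imaging.capture('scene')
f=lambda im,v,u:cv2.resize(im[v:v+50,u:u+50],None,fx=5,fy=5,interpolation=2)
t=np.load('top.npy');s=np.load('scene.npy')
T=[(175,150),(170,243),(175,340)];S=[(203,340),(200,255),(188,177)]
cv2.imwrite('pics/d.png',cv2.resize(np.vstack([np.hstack([f(im,*k) for im in (t,b['frame']) for k in T[:]]) ,np.hstack([f(im,*k) for im in (s,a['frame']) for k in S])]),(798,532//2*1)))
go([.4245,-.125,.12],14.8)
E
```

```text
t 18.22 tcp [ 0.4429 -0.2229  0.1903] yaw 14.84 d(tool) mm [  7.3 -99.4  70.3] turn 0.04 F [-0.29 -0.52 -0.57]
```

View pics/d.png

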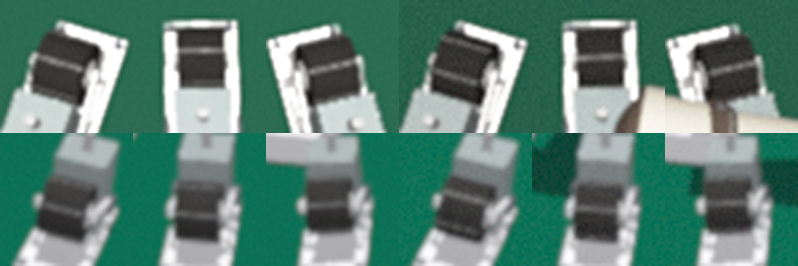

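Roller 1's stripes have clearly moved, with two now visible. I'll measure the stripe angles by projecting each roller's surface.

```bash
cat > ang.py <<'E'
from h import *
from scipy.signal import find_peaks
q=np.load("fit.npy");b=imaging.capture("top");a=imaging.capture("scene")
th=np.radians(np.arange(-60,100,2))
for i,zc in((1,.0838),(2,.080),(3,.0865)):
  p=q[3*i-3:3*i];c,s=np.cos(p[2]),np.sin(p[2])
  for nm,cam,k in(("top",b,11),("scene",a,9)):
    for lab,im in(("before",np.load(nm+".npy")),("after",cam["frame"])):
      g=cv2.cvtColor(im,cv2.COLOR_BGR2GRAY).astype(np.float32);pr=[]
      for t in th:
        X=.03*np.sin(t);Z=zc-.03+.03*np.cos(t)
        uv=np.array([proj(cam,[p[0]+c*X-s*Y,p[1]+s*X+c*Y,Z])+q[k:k+2] for Y in np.linspace(-.012,.012,13)],np.float32)
        pr.append(cv2.remap(g,uv[None,:,0],uv[None,:,1],1).mean())
      pr=np.array(pr);pk=find_peaks(pr,prominence=5)[0];print(i,nm,lab,[(int(round(np.degrees(th[j]))),int(pr[j])) for j in pk])
E
python3 ang.py
```

```text
1 top before [(-6, 118)]
1 top after [(-30, 95), (28, 86), (88, 241)]
1 scene before [(-34, 98), (54, 87)]
1 scene after [(-34, 98), (30, 105), (90, 71)]
2 top before [(2, 124), (76, 241)]
2 top after [(-10, 109), (76, 237)]
2 scene before [(-34, 99), (60, 86)]
2 scene after [(-34, 109), (48, 93)]
3 top before [(-10, 121)]
3 top after [(-12, 109)]
3 scene before [(-32, 100), (52, 87)]
3 scene after [(-32, 100), (50, 94)]
```

Roller 1 turned only about 35° because it partly slipped. Rollers 2 and 3 turned about 48° and 58°. I'll go back and roll roller 1 again with a firmer press before touching the collar.

```bash
python3 -c "
from h import *
roll_start(1,off=-.014,z=.19)"
```

```text
t 18.32 tcp [ 0.4427 -0.2228  0.19  ] yaw 14.85 d(tool) mm [ 261.9 -405.4   -0. ] turn 29.55 F [-0.39  0.62  0.01]
```

Emit:
apply_moves:
  moves:
    - [[0,0,0],5.9]
    - [[0,0,0],5.9]
    - [[0,0,0],5.9]
    - [[0,0,0],5.9]
    - [[0,0,0],5.9]
  hand: 0

```text
time_s: 18.73
tcp_pos: [0.4424, -0.2228, 0.1899]
ee_rot: [[0.966, -0.258, -0.001], [-0.258, -0.966, 0.0], [-0.001, 0.0, -1.0]]
wrist_force: [0.4, 0.1, 0.4]
gripper_width: 0.508
gripper_force: 0.0
```

Emit:
apply_moves:
  moves:
    - [[0.002,-0.02,0],0]
    - [[0.002,-0.034,0],0]
    - [[0.002,-0.034,0],0]
    - [[0.002,-0.034,0],0]
    - [[0.002,-0.034,0],0]

```text
time_s: 19.15
tcp_pos: [0.4918, -0.0727, 0.1901]
ee_rot: [[0.967, -0.253, -0.0], [-0.253, -0.967, -0.0], [-0.0, 0.0, -1.0]]
wrist_force: [0.3, -0.2, -0.5]
gripper_width: 0.133
gripper_force: 0.0
```

Emit:
apply_moves:
  moves:
    - [[0.002,-0.034,0],0]
    - [[0.002,-0.034,0],0]
    - [[0.002,-0.034,0],0]
    - [[0.002,-0.034,0],0]
    - [[0.002,-0.034,0],0]

```text
time_s: 19.57
tcp_pos: [0.5444, 0.0898, 0.19]
ee_rot: [[0.968, -0.252, -0.0], [-0.252, -0.968, -0.0], [-0.0, 0.0, -1.0]]
wrist_force: [0.7, -0.0, 0.7]
gripper_width: 0.005
gripper_force: 0.0
```

Emit:
apply_moves:
  moves:
    - [[0.002,-0.034,0],0]
    - [[0.002,-0.034,0],0]
    - [[0.002,-0.034,0],0]
    - [[0.002,-0.02,0],0]
    - [[0,0,0],0]

```text
time_s: 19.98
tcp_pos: [0.5838, 0.2078, 0.1889]
ee_rot: [[0.968, -0.249, 0.0], [-0.249, -0.968, -0.0], [0.0, -0.0, -1.0]]
wrist_force: [-0.2, 0.5, 0.6]
gripper_width: 0.004
gripper_force: 0.0
```

```bash
python3 -c "
from h import *
roll_start(1,off=-.014,z=.094)"
```

```text
t 19.98 tcp [0.5838 0.2078 0.1889] yaw -14.43 d(tool) mm [  0.8 -29.5  94.9] turn 0.27 F [-0.16  0.52  0.63]
```

Emit:
apply_moves:
  moves:
    - [[0.0005,-0.012,0],0.2]
    - [[0,-0.014,0],0]
    - [[0,-0.004,0.02],0]
    - [[0,0,0.025],0]
    - [[0,0,0.025],0]

```text
time_s: 20.4
tcp_pos: [0.5911, 0.2331, 0.1202]
ee_rot: [[0.966, -0.257, 0.002], [-0.257, -0.966, 0.001], [0.002, -0.002, -1.0]]
wrist_force: [-0.4, -0.0, 0.3]
gripper_width: 0.001
gripper_force: 0.0
```

Emit:
apply_moves:
  moves:
    - [[0,0,0.015],0]
    - [[0,0,0.006],0]
    - [[0,0,0.002],0]
    - [[0,0,0],0]

```text
time_s: 20.73
tcp_pos: [0.5909, 0.2324, 0.0976]
ee_rot: [[0.966, -0.257, 0.001], [-0.257, -0.966, 0.0], [0.001, -0.0, -1.0]]
wrist_force: [0.1, -0.5, 0.1]
gripper_width: 0.0
gripper_force: 0.0
```

```bash
python3 -c "
from h import *
roll_start(1,off=-.014,z=.084)"
```

```text
t 20.73 tcp [0.5909 0.2324 0.0976] yaw -14.88 d(tool) mm [ 0.  -4.  13.6] turn -0.18 F [ 0.09 -0.51  0.09]
```

Emit:
apply_moves:
  moves:
    - [[0,-0.002,0.003],0]
    - [[0,-0.002,0.003],0]
    - [[0,0,0.003],0]
    - [[0,0,0.003],0]
    - [[0,0,0.002],0]

```text
time_s: 21.15
tcp_pos: [0.5913, 0.2361, 0.0832]
ee_rot: [[0.966, -0.257, 0.0], [-0.257, -0.966, 0.0], [-0.0, -0.0, -1.0]]
wrist_force: [1.0, -0.0, 0.5]
gripper_width: 0.003
gripper_force: 0.8
```

Emit:
apply_moves:
  moves:
    - [[0,0,0.0015],0]
    - [[0,0,0.0015],0]
    - [[0,0,0.001],0]
    - [[0,0,0],0]

```text
time_s: 21.48
tcp_pos: [0.5916, 0.2361, 0.0798]
ee_rot: [[0.966, -0.257, 0.001], [-0.257, -0.966, 0.0], [0.0, -0.0, -1.0]]
wrist_force: [-1.8, 0.7, 4.3]
gripper_width: 0.006
gripper_force: 2.0
```

Emit:
apply_moves:
  moves:
    - [[0,0,0.001],0]
    - [[0,0,0.001],0]
    - [[0,0,0.001],0]
    - [[0,0,0],0]

```text
time_s: 21.82
tcp_pos: [0.5924, 0.236, 0.0775]
ee_rot: [[0.967, -0.256, 0.002], [-0.256, -0.967, 0.0], [0.002, -0.001, -1.0]]
wrist_force: [-1.4, -2.5, 6.6]
gripper_width: 0.007
gripper_force: 3.3
```

Emit:
apply_moves:
  moves:
    - [[0,0,0.001],0]
    - [[0,0,0.001],0]
    - [[0,0,0],0]

```text
time_s: 22.07
tcp_pos: [0.593, 0.2359, 0.0762]
ee_rot: [[0.967, -0.256, 0.004], [-0.256, -0.967, 0.0], [0.003, -0.001, -1.0]]
wrist_force: [0.1, -2.5, 8.4]
gripper_width: 0.007
gripper_force: 4.1
```

Emit:
apply_moves:
  moves:
    - [[0.0015,0,0],0]
    - [[0.002,0,0],0]
    - [[0.0025,0,0],0]
    - [[0.0025,0,0],0]

```text
time_s: 22.4
tcp_pos: [0.5999, 0.2338, 0.0756]
ee_rot: [[0.967, -0.256, 0.001], [-0.256, -0.967, 0.0], [0.001, -0.0, -1.0]]
wrist_force: [-3.2, 0.4, 6.9]
gripper_width: 0.004
gripper_force: 3.7
```

Emit:
apply_moves:
  moves:
    - [[0.0025,0,0],0]
    - [[0.0025,0,0],0]
    - [[0.0025,0,0],0]
    - [[0.0025,0,0],0]

```text
time_s: 22.73
tcp_pos: [0.6092, 0.2312, 0.0754]
ee_rot: [[0.967, -0.257, -0.0], [-0.257, -0.967, -0.0], [0.0, 0.0, -1.0]]
wrist_force: [-2.4, -1.0, 7.6]
gripper_width: 0.004
gripper_force: 3.8
```

Emit:
apply_moves:
  moves:
    - [[0.0025,0,0],0]
    - [[0.0025,0,0],0]
    - [[0.0025,0,0],0]
    - [[0.0025,0,0],0]
    - [[0.002,0,0],0]

```text
time_s: 23.15
tcp_pos: [0.6211, 0.228, 0.0755]
ee_rot: [[0.967, -0.256, 0.0], [-0.256, -0.967, -0.0], [0.0, 0.0, -1.0]]
wrist_force: [-3.0, -0.8, 7.0]
gripper_width: 0.007
gripper_force: 3.5
```

Emit:
apply_moves:
  moves:
    - [[0,0,-0.003],0]
    - [[0,0,-0.007],0]
    - [[0,0,-0.02],0]
    - [[0,0,-0.03],0]
    - [[0,0,-0.03],0]

```text
time_s: 23.57
tcp_pos: [0.62, 0.2279, 0.1637]
ee_rot: [[0.966, -0.257, -0.003], [-0.257, -0.966, -0.001], [-0.003, 0.002, -1.0]]
wrist_force: [0.2, -0.9, 1.1]
gripper_width: 0.004
gripper_force: 0.0
```

Emit:
apply_moves:
  moves:
    - [[0,0.02,-0.02],0]
    - [[0,0.035,0],0]
    - [[0,0.035,0],0]
    - [[0,0.035,0],0]
    - [[0,0.02,0],0]
  hand: 0.07

```text
time_s: 23.98
tcp_pos: [0.5819, 0.0855, 0.184]
ee_rot: [[0.966, -0.259, -0.002], [-0.259, -0.966, -0.0], [-0.002, 0.0, -1.0]]
wrist_force: [-0.3, 0.3, -0.3]
gripper_width: 0.293
gripper_force: 0.0
```

```bash
python3 ang.py|grep ^1; python3 -c "
from h import *
go([.4245,-.125,.12],2)"
```

```text
1 top before [(-6, 118)]
1 top after []
1 scene before [(-34, 98), (54, 87)]
1 scene after [(-34, 91), (18, 109), (78, 77)]
t 24.08 tcp [0.5823 0.0853 0.1842] yaw -15.09 d(tool) mm [-97.5 244.1  64.5] turn -17.09 F [ 0.71 -0.65 -0.58]
```

Roller 1 has now turned a further 49° or so with about 2.5 N of drag and no coasting, so it is the binding one. All three have been rolled, and I'll pick up the collar next.

Emit:
apply_moves:
  moves:
    - [[-0.008,0.02,0],0]
    - [[-0.013,0.033,0],0]
    - [[-0.014,0.035,0],0]
    - [[-0.014,0.035,0],0]
    - [[-0.014,0.035,0],0]

```text
time_s: 24.5
tcp_pos: [0.4813, -0.0488, 0.1839]
ee_rot: [[0.967, -0.256, -0.0], [-0.256, -0.967, 0.0], [-0.0, -0.0, -1.0]]
wrist_force: [0.7, -0.6, 0.4]
gripper_width: 0.75
gripper_force: 0.0
```

Emit:
apply_moves:
  moves:
    - [[-0.014,0.035,0],0]
    - [[-0.012,0.03,0],0]
    - [[-0.007,0.015,0],0]
    - [[0,0,0],0]
    - [[0,0,0],0]

```text
time_s: 24.92
tcp_pos: [0.43, -0.1173, 0.1845]
ee_rot: [[0.966, -0.258, 0.001], [-0.258, -0.966, 0.0], [0.001, -0.001, -1.0]]
wrist_force: [0.7, 0.1, 0.7]
gripper_width: 0.802
gripper_force: 0.0
```

```bash
python3 -c "
from h import *
go([.4245,-.125,.06],-14.7)"
```

```text
t 24.92 tcp [ 0.43   -0.1173  0.1845] yaw -14.94 d(tool) mm [ -3.4   8.9 124.5] turn -0.24 F [0.72 0.13 0.68]
```

Emit:
apply_moves:
  moves:
    - [[-0.0035,0.009,0.02],-0.2]
    - [[0,0,0.03],0]
    - [[0,0,0.03],0]
    - [[0,0,0.03],0]
    - [[0,0,0.015],0]

```text
time_s: 25.33
tcp_pos: [0.4233, -0.124, 0.0562]
ee_rot: [[0.968, -0.253, -0.004], [-0.253, -0.968, 0.0], [-0.004, 0.001, -1.0]]
wrist_force: [-0.5, -1.2, -0.1]
gripper_width: 0.805
gripper_force: 0.0
```

Emit:
apply_moves:
  moves:
    - [[0,0,0],0]
    - [[0,0,0],0]
    - [[0,0,0],0]

```text
time_s: 25.58
tcp_pos: [0.4259, -0.1245, 0.0602]
ee_rot: [[0.968, -0.252, 0.002], [-0.252, -0.968, -0.0], [0.002, -0.0, -1.0]]
wrist_force: [0.6, -0.3, 0.1]
gripper_width: 0.805
gripper_force: 0.0
```

```bash
python3 -c "
from h import *
go([.4245,-.125,.006],-14.7)
b=imaging.capture('top');a=imaging.capture('scene')
cv2.imwrite('pics/e.png',np.hstack([cv2.resize(a['frame'][165:225,215:275],None,fx=6,fy=6,interpolation=2),cv2.resize(b['frame'][250:310,295:355],None,fx=6,fy=6,interpolation=2)]))"
```

```text
t 25.58 tcp [ 0.4259 -0.1245  0.0602] yaw -14.59 d(tool) mm [-1.3  0.9 54.2] turn 0.11 F [ 0.59 -0.29  0.1 ]
```

View pics/e.png

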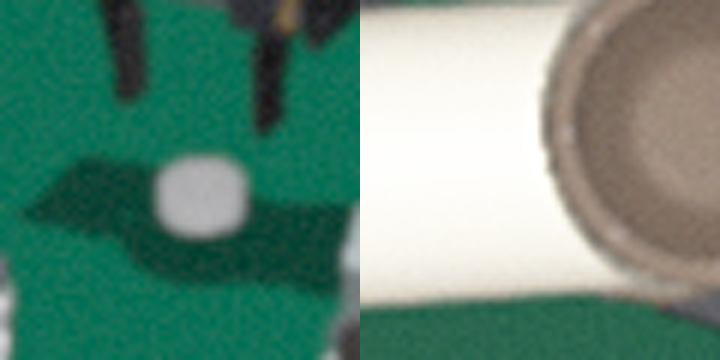

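The fingertips at (126,100) and (268,133) straddle the collar, which sits at (202,195). I'll descend.

Emit:
apply_moves:
  moves:
    - [[-0.001,0.0005,0.01],0]
    - [[0,0,0.013],0]
    - [[0,0,0.013],0]
    - [[0,0,0.008],0]
    - [[0,0,0.004],0]

```text
time_s: 26.1
tcp_pos: [0.4232, -0.1253, 0.0113]
ee_rot: [[0.967, -0.253, 0.0], [-0.253, -0.967, 0.0], [0.0, -0.0, -1.0]]
wrist_force: [0.6, 0.6, -0.1]
gripper_width: 0.805
gripper_force: 0.0
```

Emit:
apply_moves:
  moves:
    - [[0,0,0.002],0]
    - [[0,0,0],0]
    - [[0,0,0],0]

```text
time_s: 26.35
tcp_pos: [0.4235, -0.1253, 0.0099]
ee_rot: [[0.967, -0.253, 0.001], [-0.253, -0.967, 0.0], [0.001, -0.0, -1.0]]
wrist_force: [-0.3, -0.1, 1.0]
gripper_width: 0.803
gripper_force: 0.0
```

```bash
python3 -c "
from h import *
go([.4245,-.125,.006],-14.7)"
```

```text
t 26.35 tcp [ 0.4235 -0.1253  0.0099] yaw -14.67 d(tool) mm [ 0.9 -0.5  3.9] turn 0.03 F [-0.34 -0.05  0.97]
```

Emit:
apply_moves:
  moves:
    - [[0.0005,0,0.0015],0]
    - [[0,0,0.0015],0]
    - [[0,0,0],0]

```text
time_s: 26.6
tcp_pos: [0.4235, -0.1255, 0.0064]
ee_rot: [[0.967, -0.253, 0.0], [-0.253, -0.967, 0.0], [0.0, -0.0, -1.0]]
wrist_force: [0.7, 0.8, 0.8]
gripper_width: 0.804
gripper_force: 0.0
```

Emit:
apply_moves:
  moves:
    - [[0,0,0],0]
    - [[0,0,0],0]
    - [[0,0,0],0]
    - [[0,0,0],0]
    - [[0,0,0],0]
  hand: 0.03

```text
time_s: 27.02
tcp_pos: [0.4234, -0.1255, 0.0064]
ee_rot: [[0.967, -0.254, 0.0], [-0.254, -0.967, 0.0], [0.0, -0.0, -1.0]]
wrist_force: [-0.0, 0.4, 0.1]
gripper_width: 0.51
gripper_force: 0.1
```

Emit:
apply_moves:
  moves:
    - [[0,0,0],0]
    - [[0,0,0],0]
    - [[0,0,0],0]
    - [[0,0,0],0]
    - [[0,0,0],0]

```text
time_s: 27.43
tcp_pos: [0.4235, -0.1254, 0.0064]
ee_rot: [[0.967, -0.253, 0.0], [-0.253, -0.967, -0.0], [0.0, -0.0, -1.0]]
wrist_force: [0.8, 0.3, -0.3]
gripper_width: 0.493
gripper_force: 30.0
```

Emit:
apply_moves:
  moves:
    - [[0,0,-0.01],0]
    - [[0,0,-0.025],0]
    - [[0,0,-0.035],0]
    - [[0,0,-0.035],0]
    - [[0,0,-0.03],0]

```text
time_s: 27.85
tcp_pos: [0.4234, -0.1255, 0.1434]
ee_rot: [[0.967, -0.253, 0.001], [-0.253, -0.967, -0.0], [0.001, -0.0, -1.0]]
wrist_force: [1.5, -0.5, -1.0]
gripper_width: 0.494
gripper_force: 30.0
```

Emit:
apply_moves:
  moves:
    - [[0,-0.015,-0.01],0]
    - [[0.002,-0.03,0],0]
    - [[0.002,-0.035,0],0]
    - [[0.002,-0.035,0],0]
    - [[0.002,-0.035,0],0]

```text
time_s: 28.27
tcp_pos: [0.4691, 0.019, 0.1516]
ee_rot: [[0.967, -0.254, 0.0], [-0.254, -0.967, 0.0], [0.0, -0.0, -1.0]]
wrist_force: [0.6, -0.6, -0.3]
gripper_width: 0.494
gripper_force: 30.0
```

Emit:
apply_moves:
  moves:
    - [[0.002,-0.035,0],0]
    - [[0.002,-0.035,0],0]
    - [[0.002,-0.035,0],0]
    - [[0.002,-0.035,0],0]
    - [[0.002,-0.025,0],0]

```text
time_s: 28.68
tcp_pos: [0.5212, 0.1773, 0.1511]
ee_rot: [[0.968, -0.252, 0.0], [-0.252, -0.968, 0.0], [0.0, -0.0, -1.0]]
wrist_force: [0.5, -0.4, -0.3]
gripper_width: 0.495
gripper_force: 30.0
```

Emit:
apply_moves:
  moves:
    - [[0.002,-0.015,0],0]
    - [[0,-0.005,0],0]
    - [[0,0,0],0]
    - [[0,0,0],0]

```text
time_s: 29.02
tcp_pos: [0.527, 0.1924, 0.151]
ee_rot: [[0.967, -0.254, -0.001], [-0.254, -0.967, -0.001], [-0.001, 0.001, -1.0]]
wrist_force: [0.1, 0.5, 0.2]
gripper_width: 0.492
gripper_force: 30.0
```

```bash
python3 -c "
from h import *
go([.5475,.2479,.13],-14.7);print(r.sense()['gripper_force'],r.sense()['gripper_width'])"
```

```text
t 29.02 tcp [0.527  0.1924 0.151 ] yaw -14.73 d(tool) mm [  5.8 -58.9  20.9] turn -0.03 F [0.08 0.46 0.2 ]
29.999734740704298 0.4924008197546905
```

Emit:
apply_moves:
  moves:
    - [[0.002,-0.02,0],0]
    - [[0.002,-0.025,0],0]
    - [[0.0015,-0.013,0],0]
    - [[0,0,0],0]
    - [[0,0,0],0]

```text
time_s: 29.43
tcp_pos: [0.5473, 0.2474, 0.1511]
ee_rot: [[0.967, -0.254, -0.001], [-0.254, -0.967, -0.001], [-0.001, 0.001, -1.0]]
wrist_force: [-0.2, 0.4, 0.1]
gripper_width: 0.494
gripper_force: 30.0
```

```bash
python3 - <<'E'
from h import *
go([.5475,.2479,.13],-14.7)
a=imaging.capture('scene');q=np.load("fit.npy")
im=np.mean([a["frame"]]+[imaging.capture("scene")["frame"] for _ in range(3)],0).astype(np.uint8);np.save("sc3",im)
t=r.sense()["tcp_pos"]
v=cv2.resize(im[160:220,340:410],None,fx=8,fy=8,interpolation=2)
def ring(c,col,rad):
    for k in np.linspace(0,2*np.pi,40):
        u=proj(a,[c[0]+rad*np.cos(k),c[1]+rad*np.sin(k),c[2]])+q[9:11]
        x=((u-[340,160])+.5)*8;cv2.circle(v,tuple(int(z) for z in x),1,col,-1)
for dz in(-.006,.014): ring([t[0],t[1],t[2]+dz],(0,0,255),.022)
ring([.5475,.2479,.111],(255,0,255),.005);ring([.5475,.2479,.089],(255,0,255),.005)
cv2.imwrite("pics/f.png",v)
E
```

```text
t 29.43 tcp [0.5473 0.2474 0.1511] yaw -14.71 d(tool) mm [ 0.1 -0.5 21.1] turn -0.01 F [-0.21  0.36  0.1 ]
```

View pics/f.png

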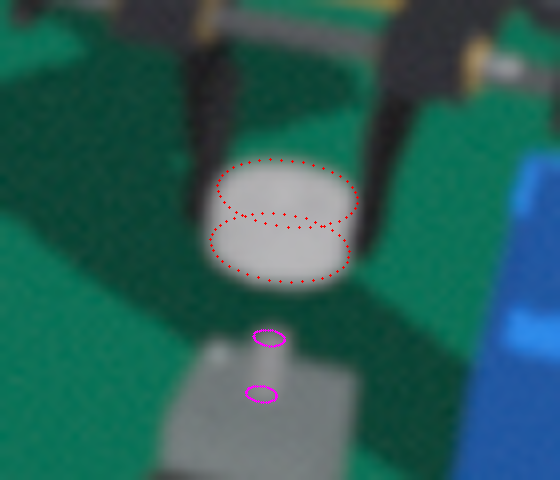

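The drawn post top at (269,338) sits a little left of the seen one at about (276,332), and the collar sits slightly left of its outline. I'll measure both at sub-pixel level.

```bash
python3 - <<'E'
from h import *
from scipy.optimize import least_squares
a=imaging.capture('scene');b=imaging.capture('top')
def prof(im,rows,c0,c1):
    for v in rows:
        print(v,im[v,c0:c1,2].astype(int).tolist())
s0=np.load("scene.npy");s3=np.load("sc3.npy");t0=np.load("top.npy")
print("post scene R, cols 366..382");prof(s0,range(196,212),366,382)
print("collar sc3 R cols 360..390");prof(s3,range(178,199),360,390)
print("post top B cols 153..172");
for v in range(212,228):print(v,t0[v,153:172,2].tolist())
for p in([.5475,.2479,.111],[.5475,.2479,.089]):print(proj(a,p),proj(b,p))
t=r.sense()["tcp_pos"]
for z in(-.006,.014):print(proj(a,[t[0],t[1],t[2]+z]))
E
```

```text
post scene R, cols 366..382
196 [8, 11, 18, 11, 8, 13, 17, 15, 14, 13, 14, 11, 17, 9, 11, 8]
197 [6, 19, 13, 16, 13, 12, 9, 16, 15, 17, 22, 14, 12, 12, 10, 11]
198 [15, 6, 11, 13, 15, 16, 12, 17, 7, 9, 6, 18, 9, 12, 19, 6]
199 [10, 15, 10, 9, 13, 14, 34, 43, 38, 28, 21, 11, 11, 11, 6, 14]
200 [20, 15, 17, 22, 17, 47, 76, 98, 95, 78, 45, 18, 17, 15, 11, 13]
201 [54, 57, 51, 39, 43, 82, 129, 153, 152, 134, 87, 32, 10, 13, 17, 7]
202 [110, 116, 107, 92, 83, 114, 152, 177, 179, 157, 105, 41, 16, 10, 14, 12]
203 [151, 159, 154, 142, 133, 135, 150, 166, 165, 144, 96, 53, 33, 21, 15, 19]
204 [173, 176, 174, 170, 164, 154, 144, 147, 145, 132, 115, 97, 83, 68, 55, 44]
205 [182, 180, 178, 177, 173, 161, 145, 142, 145, 149, 150, 146, 136, 123, 113, 98]
206 [181, 178, 177, 177, 171, 159, 144, 142, 151, 162, 171, 172, 169, 164, 156, 147]
207 [179, 178, 178, 177, 170, 154, 142, 144, 153, 167, 176, 179, 178, 177, 176, 174]
208 [179, 178, 178, 177, 168, 152, 145, 145, 155, 170, 178, 179, 178, 179, 179, 179]
209 [178, 177, 178, 178, 170, 160, 154, 153, 159, 171, 178, 179, 179, 180, 179, 178]
210 [178
[... 4126 characters left out ...]
6, 204, 208, 206, 207, 205, 207]
223 [208, 205, 206, 203, 207, 204, 205, 199, 186, 170, 167, 182, 199, 206, 206, 206, 207, 206, 209]
224 [207, 206, 207, 206, 206, 208, 207, 205, 200, 196, 195, 203, 204, 207, 206, 206, 205, 208, 210]
225 [207, 207, 205, 204, 205, 207, 206, 207, 207, 204, 204, 206, 206, 205, 204, 204, 206, 210, 211]
226 [208, 205, 207, 208, 206, 208, 206, 207, 206, 207, 206, 207, 206, 207, 206, 206, 207, 208, 210]
227 [208, 206, 208, 208, 206, 205, 206, 208, 206, 205, 208, 208, 208, 209, 207, 204, 206, 209, 207]
[372.91666656 201.16478413] [160.73668645 219.18727895]
[371.91968617 208.18483709] [162.9334159  220.82134035]
[374.36030352 189.82338112]
[375.31638797 183.07936546]
```

Emit:
apply_moves:
  moves:
    - [[-0.0017,-0.0011,0.008],0]
    - [[0,0,0.01],0]
    - [[0,0,0.007],0]
    - [[0,0,0.003],0]
    - [[0,0,0],0]

```text
time_s: 30.15
tcp_pos: [0.5455, 0.2492, 0.1216]
ee_rot: [[0.967, -0.254, -0.003], [-0.254, -0.967, -0.002], [-0.002, 0.003, -1.0]]
wrist_force: [1.1, -0.9, 0.0]
gripper_width: 0.493
gripper_force: 30.0
```

Emit:
apply_moves:
  moves:
    - [[0,0,0.001],0]
    - [[0,0,0.001],0]
    - [[0,0,0.001],0]
    - [[0,0,0],0]

```text
time_s: 30.48
tcp_pos: [0.5464, 0.2498, 0.1204]
ee_rot: [[0.967, -0.253, 0.0], [-0.253, -0.967, 0.0], [0.0, -0.0, -1.0]]
wrist_force: [-0.8, -0.8, -1.4]
gripper_width: 0.493
gripper_force: 30.0
```

Emit:
apply_moves:
  moves:
    - [[0,0,0.001],0]
    - [[0,0,0.001],0]
    - [[0,0,0.001],0]

```text
time_s: 30.73
tcp_pos: [0.5464, 0.2498, 0.1174]
ee_rot: [[0.967, -0.254, 0.0], [-0.254, -0.967, 0.0], [0.0, -0.0, -1.0]]
wrist_force: [-0.6, -0.1, 0.3]
gripper_width: 0.493
gripper_force: 30.0
```

Emit:
apply_moves:
  moves:
    - [[0,0,0.001],0]
    - [[0,0,0.001],0]
    - [[0,0,0],0]

```text
time_s: 30.98
tcp_pos: [0.5462, 0.2497, 0.1151]
ee_rot: [[0.967, -0.254, -0.0], [-0.254, -0.967, -0.0], [-0.0, 0.0, -1.0]]
wrist_force: [-0.1, -0.7, -1.1]
gripper_width: 0.497
gripper_force: 30.0
```

Emit:
apply_moves:
  moves:
    - [[0,0,0.001],0]
    - [[0,0,0.001],0]
    - [[0,0,0],0]

```text
time_s: 31.23
tcp_pos: [0.5462, 0.2497, 0.1131]
ee_rot: [[0.967, -0.254, -0.0], [-0.254, -0.967, -0.0], [-0.0, 0.0, -1.0]]
wrist_force: [0.0, 0.0, -0.8]
gripper_width: 0.497
gripper_force: 30.0
```

Emit:
apply_moves:
  moves:
    - [[0,0,0.0015],0]
    - [[0,0,0.0015],0]
    - [[0,0,0],0]

```text
time_s: 31.48
tcp_pos: [0.5461, 0.2496, 0.1099]
ee_rot: [[0.967, -0.254, -0.001], [-0.254, -0.967, -0.0], [-0.001, 0.001, -1.0]]
wrist_force: [0.3, -0.1, 0.3]
gripper_width: 0.49
gripper_force: 30.0
```

Emit:
apply_moves:
  moves:
    - [[0,0,0.002],0]
    - [[0,0,0.002],0]
    - [[0,0,0],0]

```text
time_s: 31.73
tcp_pos: [0.546, 0.2495, 0.1058]
ee_rot: [[0.967, -0.254, -0.001], [-0.254, -0.967, -0.001], [-0.001, 0.001, -1.0]]
wrist_force: [-1.1, 0.4, -1.6]
gripper_width: 0.495
gripper_force: 30.0
```

Emit:
apply_moves:
  moves:
    - [[0,0,0.002],0]
    - [[0,0,0.0015],0]
    - [[0,0,0],0]

```text
time_s: 31.98
tcp_pos: [0.5461, 0.2496, 0.1024]
ee_rot: [[0.967, -0.254, -0.001], [-0.254, -0.967, -0.0], [-0.001, 0.001, -1.0]]
wrist_force: [0.9, -0.9, -0.6]
gripper_width: 0.493
gripper_force: 30.0
```

Emit:
apply_moves:
  moves:
    - [[0,0,0.0015],0]
    - [[0,0,0.0015],0]
    - [[0,0,0.001],0]
    - [[0,0,0],0]

```text
time_s: 32.32
tcp_pos: [0.5462, 0.2496, 0.0985]
ee_rot: [[0.967, -0.253, -0.0], [-0.253, -0.967, -0.0], [-0.0, 0.0, -1.0]]
wrist_force: [-0.6, -0.7, -0.8]
gripper_width: 0.494
gripper_force: 30.0
```

Emit:
apply_moves:
  moves:
    - [[0,0,0.001],0]
    - [[0,0,0.0008],0]
    - [[0,0,0],0]

```text
time_s: 32.57
tcp_pos: [0.5463, 0.2497, 0.0969]
ee_rot: [[0.967, -0.253, -0.0], [-0.253, -0.967, -0.0], [-0.0, 0.0, -1.0]]
wrist_force: [-0.4, 0.1, 0.3]
gripper_width: 0.492
gripper_force: 30.0
```

Emit:
apply_moves:
  moves:
    - [[0,0,0.0008],0]
    - [[0,0,0.0005],0]
    - [[0,0,0],0]

```text
time_s: 32.82
tcp_pos: [0.5463, 0.2497, 0.0956]
ee_rot: [[0.967, -0.253, -0.0], [-0.253, -0.967, -0.0], [-0.0, 0.0, -1.0]]
wrist_force: [0.1, -0.1, -0.5]
gripper_width: 0.494
gripper_force: 30.0
```

Emit:
apply_moves:
  moves:
    - [[0,0,0],0]
    - [[0,0,0],0]
    - [[0,0,0],0]
    - [[0,0,0],0]
    - [[0,0,0],0]
  hand: 0.068

```text
time_s: 33.23
tcp_pos: [0.5464, 0.2498, 0.0958]
ee_rot: [[0.967, -0.253, 0.0], [-0.253, -0.967, 0.0], [0.0, -0.0, -1.0]]
wrist_force: [-0.2, 0.3, 0.4]
gripper_width: 0.752
gripper_force: 0.0
```

Emit:
apply_moves:
  moves:
    - [[0,0,0],0]
    - [[0,0,0],0]
    - [[0,0,0],0]
    - [[0,0,0],0]

```text
time_s: 33.57
tcp_pos: [0.5464, 0.2497, 0.0958]
ee_rot: [[0.967, -0.253, 0.0], [-0.253, -0.967, -0.0], [0.0, 0.0, -1.0]]
wrist_force: [-0.2, -0.5, 0.0]
gripper_width: 0.778
gripper_force: 0.0
```

Emit:
apply_moves:
  moves:
    - [[0,0,-0.005],0]
    - [[0,0,-0.01],0]
    - [[0,0,-0.02],0]
    - [[0,0,-0.03],0]
    - [[0,0,-0.03],0]

```text
time_s: 33.98
tcp_pos: [0.5461, 0.2494, 0.1922]
ee_rot: [[0.967, -0.253, -0.001], [-0.253, -0.967, -0.001], [-0.0, 0.001, -1.0]]
wrist_force: [0.5, 0.2, 0.9]
gripper_width: 0.781
gripper_force: 0.0
```

Emit:
apply_moves:
  moves:
    - [[0,0.02,-0.01],0]
    - [[0,0.035,0],0]
    - [[0,0.035,0],0]
    - [[0,0.035,0],0]
    - [[0,0.03,0],0]

```text
time_s: 34.4
tcp_pos: [0.5063, 0.0981, 0.2021]
ee_rot: [[0.967, -0.253, 0.001], [-0.253, -0.967, 0.001], [0.001, -0.001, -1.0]]
wrist_force: [1.0, 0.4, 0.4]
gripper_width: 0.781
gripper_force: 0.0
```

Emit:
apply_moves:
  moves:
    - [[0,0.02,0],0]
    - [[0,0.01,0],0]
    - [[0,0,0],0]
    - [[0,0,0],0]

```text
time_s: 34.73
tcp_pos: [0.5001, 0.0711, 0.2015]
ee_rot: [[0.967, -0.254, 0.002], [-0.254, -0.967, 0.001], [0.001, -0.001, -1.0]]
wrist_force: [0.3, -0.2, -0.2]
gripper_width: 0.784
gripper_force: 0.0
```

```bash
python3 -c "
from h import *
b=imaging.capture('top');a=imaging.capture('scene')
cv2.imwrite('pics/g.png',np.hstack([cv2.resize(a['frame'][180:240,335:395],None,fx=6,fy=6,interpolation=2),cv2.resize(b['frame'][185:245,135:195],None,fx=6,fy=6,interpolation=2)]));print(r.sense()['time_s'],r.sense()['tcp_pos'])"; python3 ang.py | grep after
```

```text
34.8333 [0.50014445 0.07179215 0.20102743]
1 top after [(18, 89), (86, 237)]
1 scene after [(-34, 96), (18, 108), (80, 77)]
2 top after [(-10, 105), (76, 232)]
2 scene after [(-34, 110), (48, 94)]
3 top after [(-12, 106)]
3 scene after [(-32, 102), (48, 96)]
```

View pics/g.png

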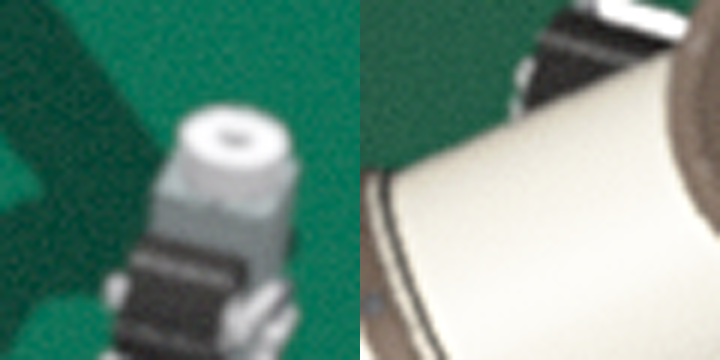

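The scene crop shows the collar at (235,145) lying flat on the stand 1 box, around the post. The hand is clear, so I'm handing in.

```bash
python3 -c "
from station import r
print(r.finish_job())"
```

```text
the job is handed in; nothing more can be done
None
```

Roller 1 is the binding one, with about 2.5 N of drag against roughly none on rollers 2 and 3. I rolled all three past a tenth of a turn first (roller 1 needed a second, firmer pass; readings never above about 8.5 N), then set the collar flat at the foot of post_1, let go and handed the job in.

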